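# Open the sliding-lid soap box and set the bar out

## Task

Open the wooden soap box: lift the handle end of its lid over the stop lip, slide it out of the grooves, and lay the lid handle up and squarely along the cork mat. Then take the green bar out of the box and set it down flat inside the blue soap dish. Drop neither, and leave the other stock where it stands.

Things in the scene. Friction and masses are not known exactly. Their poses are not given: they have to be found in the camera images.
- soap_box: pale wooden box with a sliding lid, fixed to the counter, outside 210 (x) x 150 (y), 61 high. Origin: centre of its underside; z up; x points to the open end, by which the lid leaves (roughly towards the robot). Inner floor at z = 6; clear inside |x| < 97, |y| < 63. Side ledges (|y| 63 to 69, top z = 44) carry the lid between side cheeks (inner faces |y| = 69, top z = 61)
- lip (a point): middle of the top of the stop lip, which is the box's front wall (x 97 to 105 of the box), rising 6 above the ledges to z = 50. A lid lying flat is blocked by it. Axes as soap_box
- strips (a point): point midway between the front ends of two dark strips (x = -30, y = 0, z = 55 of the box). They cover the rear only, x -105 to -30, |y| 59 to 75, z 55 to 61, and hold the lid's tail down in a groove 11 high for the 6 thick lid. Tilted about its tail, the shut lid's front end can rise about 14 before its top meets the strips. Axes as soap_box
- lid: loose flat wooden lid, 187 (x) x 133 (y) x 6 thick, about 0.16 kg, starting shut, flat on the box's ledges, axes along the box's. Origin: centre of its underside; x to the handle end. A dark upright block handle, 22 (x) x 40 (y), stands on it centred at x = 60, from z = 6 to z = 40
- lid_handle (a point): point inside the lid's handle, on its vertical centre line, 30 above the lid's underside (10 below the handle's top); axes as lid
- lid_front (a point): middle of the lower edge of the lid's handle end (x = 93.5 of the lid)
- lid_tail (a point): middle of the lower edge of the lid's other end (x = -93.5 of the lid), the end held under the strips
- soap: olive-green soap bar, 75 (x) x 45 (y) x 36 high, about 0.12 kg, loose, lying flat somewhere on the floor of the closed box, turned up to 0.3 rad from the box's axis. Origin: centre of its underside; z up
- mat: cork mat on the counter, fixed, 230 (x) x 170 (y) x 3 thick, where the lid is to lie lengthwise. Origin: centre of its underside; z up
- dish: blue ceramic soap dish, fixed, outside 130 (x) x 95 (y) x 18 high, with 5 thick rim; recess 120 x 85. Origin: centre of its underside; z up
- dish_floor (a point): centre of the dish's inner floor, 8 above the counter; axes as dish
- cream_bar: cream bystander soap bar, 75 x 45 x 30, loose. Origin: centre of its underside
- round_soap: brown round bystander soap, 68 across, 28 high, loose. Origin: centre of its underside
- bowl: terracotta bowl, 120 across, 55 high, loose bystander. Origin: centre of its underside
- carton: kraft cardboard carton, 100 x 65 x 45, loose bystander. Origin: centre of its underside
- stamp: brass soap stamp (55 x 40 x 18) with upright dark wooden handle, 68 high in all, loose bystander. Origin: centre of its underside
Mind the look-alikes: they are no part of the job. Several things have the shape of the lid; the one meant has the colours described above.

How it is judged:
By the outcome, as a careful person would: the job done as asked, in the order asked, and still so for the second after the job is handed in, with the robot touching nothing.
It also fails if it takes over 64 s, if anything falls off the work surface, if the arm or the gripper's body presses on something with over 40 N, if the wrist force passes 120 N, or if a joint passes its speed limit or range.

## Robot

A 6-joint arm with a two-finger parallel gripper is mounted at the origin on the work surface. World frame = base frame: x ahead of the robot, y to its left, z up, the work surface at z = 0. Lengths are in mm, angles in rad, forces in N, time in s.
With the tool pointing down it reaches from about 300 to 775 mm from the base axis. Payload 14.6 kg.
Tool frame: the origin (TCP) lies between the finger pads; the fingertips stand 25 mm ahead of it and the grasp point (between the pads) lies 6 mm ahead of it; z points along the fingers, y is the line along which they close (so a half turn about z gives the same grasp; the last joint's range is limited). The gripper opens to 94 mm and grips with 3 to 60 N. Pads are 16 mm wide; open, the fingers measure 119 mm over their backs; the gripper's body (75 mm by 177 mm) begins 78 mm behind the grasp point.
Start: joints at [-1.409, 0.3, 1.521, -0, 1.321, -0.067], TCP at [124.739, -535.658, 195.046] pointing down, gripper open.
Joint ranges: [-3.03, 3.03], [-0.79, 2.21], [0.23, 2.52], [-1.04, 4.18], [0, 3.07], [-2.55, 2.55]. Speed limits (rad/s): [2.22, 2.22, 2.57, 3.14, 3.14, 3.14].

## Interface

Orientations are given as [roll, pitch, yaw] about the fixed x, y, z axes, in that order (R = Rz(yaw) Ry(pitch) Rx(roll)).
In Python, from cell import manip gives the robot as it stands. The module is installed in compiled form; this text tells all that it offers.
- The arm moves only by the tool step_arm, never from a script. Its argument "series" is one flat list of numbers, 5 for each row, row after row: the shift along the world's x, y, z in mm, then the turn about the world's z in rad, then the closure, from 0 (fully open) to 1 (shut). In form: [dx, dy, dz, spin, jaw, dx, dy, dz, spin, jaw, ...]. A call has 1 to 20 rows; each row shifts and turns the commanded pose from where the row before left it; what a row does not reach is not made up. A row lasts 1/8 s, in which the tool goes at most 62.5 mm and 10.7 degrees, less where a joint would pass 70% of its speed; a pose out of reach is approached as far as the arm can. A call is refused whole if a number of a shift passes 62.5 or a number of a turn 0.188, either way. A call with a gripper value outside its range is refused whole. The fingers move at their own pace and stop on an object; "squeeze" is the grip in N (left out, the last holds). Time passes only in rows, so rows that do not move let the fingers close. It gives the time, the measured TCP pose, the force, the opening and the grip force at its end, in the units of the state.
- manip.read_state(): the state, without advancing time (a new reading comes with each control period).
- manip.camera(name): name is "scene" or "top" or "wrist"; returns (picture, depth): 480x640x3 uint8, blue, green, red; 480x640 float32, mm along the optical axis (not along the pixel's ray), 0 where there is no reading.
- manip.camera_info(name): a dict with "fovy" (degrees; the focal length in pixels is half the picture's height over the tangent of half this angle, whatever the lens; pixels are square), "cx", "cy" (the principal point, pixels), "eye" and "orientation" of the camera in the world. Camera axes: x right, y down, z forward; pixel columns grow to the right and rows downward; lengths in mm; the calibration is good to about 2 mm. A picture is of the moment at which its call begins: read the wrist's pose just before it. camera_info takes no time and is no camera call; for the wrist camera it gives the pose at the moment of the call.
- manip.sign_off(): hands the job in; it is judged then, once.
The state is a dict: "clock": time; "joints": joint angles; "qd": joint speeds; "effort": joint torques, N m; "eef_pos": TCP position; "eef_rot": TCP orientation; "wrist_force": force on the tool from outside, world axes, zero at the start; "moment": the same for the moment, N m; "finger_gap": finger opening in mm; "finger_force": force on a finger pad.
Only numpy, scipy, OpenCV 4.12 (cv2) and the standard library are available. Lean on these libraries where they do the work, as an engineer would, in place of code of your own. Each camera call takes 0.05 s, during which the arm holds its last target. There are 200 camera calls.

## Working session

There is one attempt and no reset: what is moved stays moved. The work goes in short steps, Python scripts to look and compute and a tool call to move; the robot and the scene stay as the last step left them, time stands still between calls to the robot, and variables do not carry over. Pictures are saved under pics/ and viewed, at most 11 in all, crops included, and the job is handed in when it is done.

Besides the shell and the picture viewer there is one more tool, called after "Emit:" as name(argument=value, ...) on one line, values as JSON. step_arm: Moves the arm, as the interface text tells. Its arguments: {"type":"object","properties":{"series":{"type":"array"},"squeeze":{"type":"number"}},"required":["series"]}

```bash
mkdir -p pics
python3 - <<'E'
from cell import manip
import cv2,numpy as np
for n in("scene","top"):
    p,d=manip.camera(n); cv2.imwrite(f"pics/{n}0.png",p); np.savez(f"{n}0.npz",p=p,d=d); print(n,manip.camera_info(n))
print(manip.read_state())
E
```

```text
scene {'fovy': 55.48203194968188, 'cx': 315.9737571953026, 'cy': 239.28871048831385, 'eye': array([ 908.39825455, -431.0944472 ,  876.28794152]), 'orientation': array([-2.45578345e+00,  2.18654348e-03,  7.77106067e-01])}
top {'fovy': 51.00392450079734, 'cx': 314.94720404368786, 'cy': 243.5519022548395, 'eye': array([ 177.26253559,   21.44800374, 1548.73080621]), 'orientation': array([-2.95227532, -0.01314318, -1.5721713 ])}
{'clock': 0.1, 'joints': array([-1.40862578e+00,  3.00401594e-01,  1.52149569e+00,  2.27294051e-05,
        1.32071538e+00, -6.66222783e-02]), 'qd': array([ 3.21163728e-04, -1.74032670e-03, -1.57835930e-03, -5.52031583e-04,
        1.95982388e-03, -2.93055064e-06]), 'effort': array([ 1.61716707e-03, -5.32642078e+01, -3.53283978e+01,  7.09319534e-02,
        2.34729942e-02, -6.07799234e-05]), 'eef_pos': array([ 124.69342463, -535.43169797,  194.56058843]), 'eef_rot': array([-3.14057637e+00, -8.98728807e-05,  2.28787144e-01]), 'wrist_force': array([ 0.23784317,  0.32315749, -0.87953248]), 'moment': array([ 0.00175795, -0.02677559, -0.02240689]), 'finger_force': 0.0, 'finger_gap': 93.93063385630606}
```

View pics/top0.png

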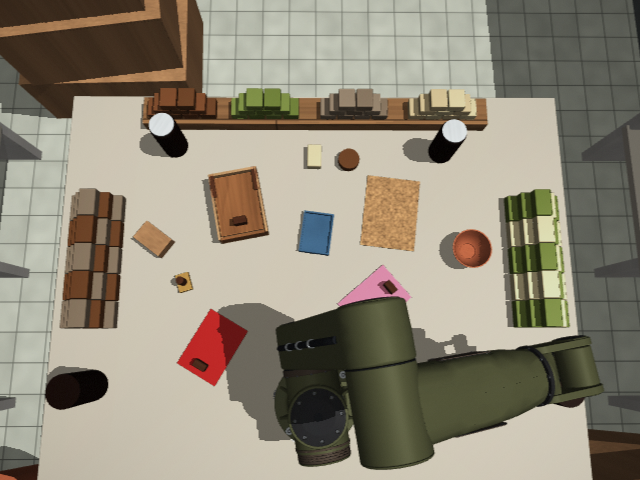

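View pics/scene0.png

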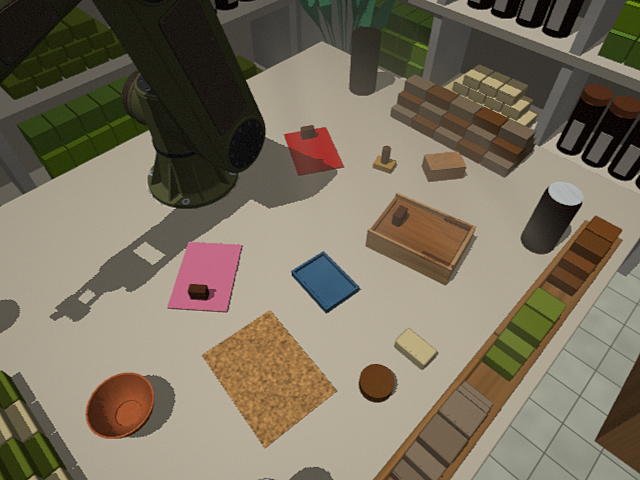

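The top view shows three lid-like boards: wooden in the box at (238,205), red at (212,347) and pink at (375,290). Only the wooden one, with a dark handle at (238,221), fits the description. The mat is at (390,213), the dish at (316,233). I'll confirm in an enlarged crop and measure.

```bash
cat > h.py <<'E'
from cell import manip
import cv2,numpy as np
from scipy.spatial.transform import Rotation as R
def K(i): return 240/np.tan(np.radians(i["fovy"]/2))
def cast(i,uv,z):
    uv=np.atleast_2d(np.asarray(uv,float)); f=K(i)
    r=np.c_[(uv[:,0]-i["cx"])/f,(uv[:,1]-i["cy"])/f,np.ones(len(uv))]
    r=R.from_euler("xyz",i["orientation"]).apply(r)
    e=np.array(i["eye"]); return e+r*((z-e[2])/r[:,2])[:,None]
def proj(i,P):
    q=R.from_euler("xyz",i["orientation"]).inv().apply(np.atleast_2d(P)-i["eye"])
    return np.c_[q[:,0]/q[:,2]*K(i)+i["cx"],q[:,1]/q[:,2]*K(i)+i["cy"]]
def cloud(i,d):
    v,u=np.mgrid[:480,:640]; f=K(i)
    c=np.stack([(u-i["cx"])/f*d,(v-i["cy"])/f*d,d],-1).reshape(-1,3)
    return (R.from_euler("xyz",i["orientation"]).apply(c)+i["eye"]).reshape(480,640,3)
def big(m):
    c=max(cv2.findContours(m.astype(np.uint8),0,cv2.CHAIN_APPROX_NONE)[0],key=cv2.contourArea); return c[:,0,:]
def rect(P):
    (c,s,a)=cv2.minAreaRect(P[:,:2].astype(np.float32)); 
    if s[0]<s[1]: s=s[::-1]; a-=90
    return np.round(c,1),np.round(s,1),round(float((np.radians(a)+np.pi/2)%np.pi-np.pi/2),3)
E
python3 - <<'E'
from h import *
i=manip.camera_info("top"); z=np.load("top0.npz"); p,d=z["p"],z["d"]
hsv=cv2.cvtColor(p,cv2.COLOR_BGR2HSV); C=cloud(i,d)
def roi(m,u0,u1,v0,v1):
    o=np.zeros_like(m); o[v0:v1,u0:u1]=m[v0:v1,u0:u1]; return o
S=hsv[...,1]
print("mat",rect(cast(i,big(roi(S>70,345,430,165,260)),3)))
print("dish",rect(cast(i,big(roi((S>120)&(hsv[...,0]>90)&(hsv[...,0]<125),290,340,200,265)),18)))
m=roi(S>50,195,280,155,250)
for lo,hi in((55,70),(48,54)):
    mm=roi((C[...,2]>lo)&(C[...,2]<hi),195,280,155,250); 
    if mm.sum()>5: print(lo,mm.sum(),rect(C[mm]))
hm=roi((C[...,2]>74)&(C[...,2]<95),195,280,155,250); print("handle",hm.sum(),C[hm].mean(0),rect(C[hm]) )
print("counter z",C[300:330,130:170,2].mean())
for n,c in(("cream",(305,323,142,170)),("round",(336,360,147,172)),("carton",(130,178,215,262)),("stamp",(168,196,265,296))):
    mm=roi(C[...,2]>14,*c); print(n,rect(C[mm]),C[mm][:,2].max())
cv2.imwrite("pics/crop1.png",cv2.resize(p[150:260,190:350],(800,550),interpolation=cv2.INTER_CUBIC))
E
```

```text
mat (array([ 574.7, -237.5]), array([230.3, 169.8]), -0.122)
dish (array([505.3,  -2.7]), array([128.3,  89.2]), -0.135)
55 659 (array([591.4, 240.7]), array([212.6, 150.8]), 0.195)
48 1509 (array([592.1, 240.3]), array([213.8, 149.2]), 0.197)
handle 102 [531.19198113 229.03285984  83.0622229 ] (array([532.1, 229.1]), array([39.2, 23.2]), -1.376)
counter z 11.492997275886426
cream (array([486.2,   4.8]), array([617.8,  41.7]), 0.001) 1548.7308062126237
round (array([476.5, -61. ]), array([617.2,  66.6]), -0.161) 1548.7308062126237
carton (array([332.1, 290.1]), array([616.7,  65.3]), 0.942) 1548.7308062126237
stamp (array([259.2, 233.4]), array([450.3,  61.3]), 1.067) 1548.7308062126237
```

View pics/crop1.png

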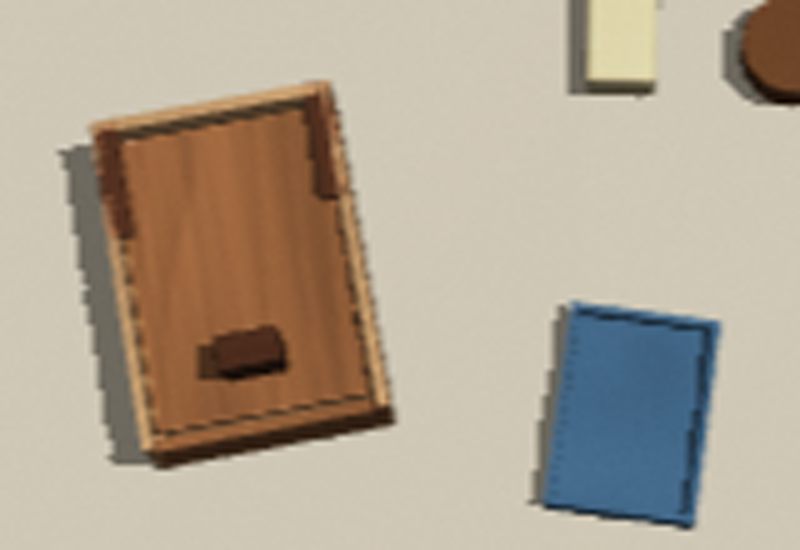

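The crop confirms it: the wooden lid with its dark handle lies in the pale box, under two dark strips at crop (115,185) and (322,150). The handle end is towards the robot. I'll go over the handle, with the jaws closing along the box's y so the lid can tip in the grip.

Emit:
step_arm(series=[22.5,42.5,0,-0.034,0.4,22.5,42.5,0,0,0.4,22.5,42.5,0,0,0.4,22.5,42.5,0,0,0.4,22.5,42.5,0,0,0.4,22.5,42.5,0,0,0.4,22.5,42.5,0,0,0.4,22.5,42.5,0,0,0.4,22.5,42.5,0,0,0.4,22.5,42.5,0,0,0.4,22.5,42.5,0,0,0.4,22.5,42.5,0,0,0.4,22.5,42.5,0,0,0.4,22.5,42.5,0,0,0.4,22.5,42.5,0,0,0.4,22.5,42.5,0,0,0.4,22.5,42.5,0,0,0.4,22.5,42.5,0,0,0.4,0,0,0,0,0.4,0,0,0,0,0.4])

```text
clock: 2.6
eef_pos: [529.4, 228.9, 194.6]
eef_rot: [3.141, 0.001, 0.195]
wrist_force: [-0.3, 0.0, -0.3]
finger_gap: 56.4
finger_force: 0.0
```

Run:
```python
from h import *
s=manip.read_state(); i=manip.camera_info("wrist"); p,d=manip.camera("wrist")
cv2.imwrite("pics/w1.png",p); np.savez("w1.npz",p=p,d=d); C=cloud(i,d)
print(i["eye"],i["orientation"],s["joints"],s["eef_pos"],s["eef_rot"])
m=(C[...,2]>76)&(C[...,2]<92)&(d>0)&(np.hypot(C[...,0]-531,C[...,1]-229)<60); print(m.sum())
if m.sum()>50: print("handle",rect(C[m]),C[m].mean(0))
v,u=np.where(m); print(u.min(),u.max(),v.min(),v.max())
```

```text
[609.08688759 245.66842027 383.22216932] [ 2.85693434e+00 -1.26731944e-03 -1.37531024e+00] [ 3.44713718e-01  3.60639414e-01  1.44163427e+00 -9.83858364e-05
  1.34035509e+00  1.72057090e+00] [529.35972277 228.92532177 194.60427705] [3.14134336e+00 1.01023704e-03 1.94961540e-01]
1486
handle (array([534.4, 230.6]), array([39.7, 21.7]), -1.381) [535.06745869 230.83196875  82.5706922 ]
293 345 204 232
```

View pics/w1.png

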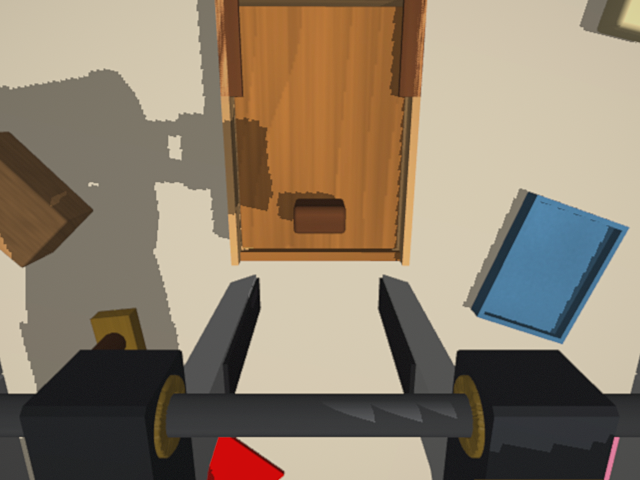

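The wrist view shows the handle at (319,216), the lip at (322,256) and both fingers clear of the cheeks. Handle at about (533,230), yaw 0.193. Descend and grip lightly.

Emit:
step_arm(series=[3.5,1,-30,0,0.4,0,0,-30,0,0.4,0,0,-25,0,0.4,0,0,-20,0,0.4,0,0,-9,0,0.4,0,0,0,0,0.4,0,0,0,0,1,0,0,0,0,1,0,0,0,0,1,0,0,0,0,1], squeeze=15)

```text
clock: 3.9
eef_pos: [533.3, 230.4, 81.2]
eef_rot: [-3.142, -0.0, 0.195]
wrist_force: [-0.8, 0.3, -0.6]
finger_gap: 19.9
finger_force: 0.0
```

Run:
```python
from h import *
s=manip.read_state(); print(s["finger_gap"],s["finger_force"],s["wrist_force"],s["eef_pos"])
p,d=manip.camera("wrist"); q,_=manip.camera("scene")
o=np.hstack([cv2.resize(p[100:480,140:520],(400,400)),cv2.resize(q[170:290,340:500],(400,400))])
cv2.imwrite("pics/w2.png",o)
s=manip.read_state(); print(s["finger_gap"],s["finger_force"])
```

```text
19.926269232346037 0.0 [-0.80985508  0.34972924 -0.55284921] [533.25148506 230.38632589  81.17096598]
11.437820383349791 0.0
```

View pics/w2.png

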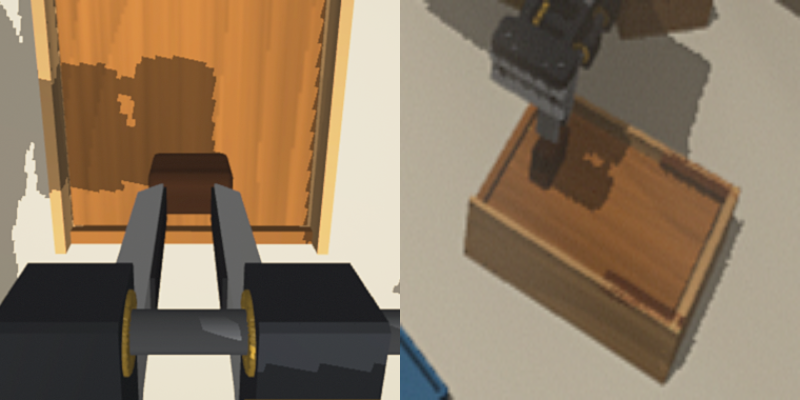

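The fingers stand on the robot's side of the handle and close in front of it (handle at crop (190,180), fingertips at (190,190)). Let me check where the handle and tips project.

Run:
```python
from h import *
s=manip.read_state(); i=manip.camera_info("wrist"); p,d=manip.camera("wrist"); C=cloud(i,d)
np.savez("w3.npz",p=p,d=d)
t=s["eef_pos"]; print(t,i["eye"],i["fovy"],s["finger_gap"],s["joints"])
print("proj TCP, tip, handle top:",proj(i,[t,t-[0,0,25],[533,230,84]]))
for v in range(210,310,8): print(v,[np.round(C[v,u],0).tolist() for u in (300,320,340)],p[v,320])
```

```text
[533.24399516 230.35908066  81.0935342 ] [612.78634571 247.02337656 269.79981138] 60.83434252020733 11.437820383349791 [3.44720898e-01 4.82044371e-01 1.54775477e+00 2.27477305e-05
 1.11178176e+00 1.72071872e+00]
proj TCP, tip, handle top: [[320.36964207 284.42685035]
 [320.17394929 266.5561476 ]
 [321.01420849 287.36111137]]
210 [[561.0, 247.0, 49.0], [563.0, 236.0, 49.0], [565.0, 226.0, 49.0]] [ 43  81 123]
218 [[557.0, 246.0, 51.0], [559.0, 236.0, 49.0], [561.0, 225.0, 48.0]] [ 43  82 123]
226 [[552.0, 246.0, 48.0], [554.0, 235.0, 49.0], [557.0, 224.0, 49.0]] [ 42  81 123]
234 [[547.0, 245.0, 49.0], [550.0, 234.0, 50.0], [552.0, 223.0, 50.0]] [ 43  80 122]
242 [[543.0, 244.0, 50.0], [545.0, 233.0, 50.0], [547.0, 222.0, 48.0]] [ 42  80 122]
250 [[542.0, 243.0, 61.0], [544.0, 233.0, 61.0], [547.0, 222.0, 62.0]] [28 38 57]
258 [[613.0, 247.0, 270.0], [545.0, 233.0, 74.0], [546.0, 223.0, 74.0]] [26 37 56]
266 [[541.0, 242.0, 82.0], [543.0, 233.0, 82.0], [545.0, 223.0, 83.0]] [26 41 63]
274 [[541.0, 242.0, 91.0], [539.0, 232.0, 82.0], [541.0, 222.0, 83.0]] [29 47 74]
282 [[541.0, 241.0, 100.0], [535.0, 231.0, 83.0], [544.0, 224.0, 101.0]] [30 47 74]
290 [[541.0, 241.0, 109.0], [531.0, 230.0, 83.0], [544.0, 224.0, 109.0]] [29 44 70]
298 [[541.0, 241.0, 117.0], [527.0, 229.0, 83.0], [544.0, 224.0, 116.0]] [28 45 71]
306 [[539.0, 240.0, 121.0], [506.0, 225.0, 49.0], [544.0, 225.0, 124.0]] [ 64 130 200]
```

Run:
```python
from h import *
i=manip.camera_info("wrist"); 
for f,dz in(("w1.npz",(529.36,228.93,194.6)),("w3.npz",(533.2,230.36,81.1))):
    z=np.load(f); j=dict(i); j["eye"]=i["eye"]+np.array(dz)-np.array([533.244,230.359,81.094]); C=cloud(j,z["d"]); T=np.array(dz)
    print(f,"tip z if 25:",dz[2]-25)
    for u in ((245,255,385,395) if f=="w1.npz" else (285,295,300,340,345,350,355)):
        for v in range(256,306,8):
            if 0<z["d"][v,u]: print(u,v,np.round(C[v,u]-T,0).tolist(),end=" ")
        print()
```

```text
w1.npz tip z if 25: 169.6
245 256 [-48.0, 56.0, -145.0] 245 264 [-76.0, 61.0, -196.0] 245 272 [-84.0, 60.0, -196.0] 245 280 [3.0, 35.0, 18.0] 245 288 [3.0, 34.0, 26.0] 245 296 [3.0, 33.0, 33.0] 245 304 [2.0, 32.0, 38.0] 
255 256 [-46.0, 48.0, -146.0] 255 264 [-74.0, 51.0, -196.0] 255 272 [-82.0, 50.0, -197.0] 255 280 [2.0, 31.0, 13.0] 255 288 [1.0, 30.0, 21.0] 255 296 [-1.0, 29.0, 23.0] 255 304 [-5.0, 29.0, 24.0] 
385 256 [-25.0, -63.0, -146.0] 385 264 [-48.0, -77.0, -196.0] 385 272 [-56.0, -78.0, -194.0] 385 280 [15.0, -27.0, 16.0] 385 288 [13.0, -26.0, 22.0] 385 296 [12.0, -25.0, 29.0] 385 304 [10.0, -26.0, 31.0] 
395 256 [-23.0, -71.0, -146.0] 395 264 [-46.0, -86.0, -196.0] 395 272 [-55.0, -88.0, -195.0] 395 280 [16.0, -31.0, 17.0] 395 288 [15.0, -30.0, 25.0] 395 296 [15.0, -28.0, 34.0] 395 304 [15.0, -27.0, 41.0] 
w3.npz tip z if 25: 56.099999999999994
285 256 [8.0, 20.0, -10.0] 285 264 [7.0, 19.0, 0.0] 285 272 [4.0, 18.0, 1.0] 285 280 [6.0, 18.0, 17.0] 285 288 [6.0, 17.0, 24.0] 285 296 [6.0, 16.0, 33.0] 285 304 [7.0, 16.0, 42.0] 
295 256 [9.0, 15.0, -10.0] 295 264 [8.0, 14.0, 1.
[... 383 characters left out ...]
 -8.0, 2.0] 340 280 [11.0, -7.0, 17.0] 340 288 [11.0, -6.0, 26.0] 340 296 [11.0, -6.0, 34.0] 340 304 [11.0, -6.0, 41.0] 
345 256 [14.0, -10.0, -10.0] 345 264 [13.0, -10.0, 1.0] 345 272 [10.0, -10.0, 2.0] 345 280 [11.0, -9.0, 16.0] 345 288 [11.0, -9.0, 25.0] 345 296 [11.0, -8.0, 34.0] 345 304 [11.0, -8.0, 41.0] 
350 256 [14.0, -13.0, -10.0] 350 264 [14.0, -12.0, 1.0] 350 272 [10.0, -13.0, 1.0] 350 280 [12.0, -11.0, 16.0] 350 288 [12.0, -10.0, 27.0] 350 296 [11.0, -10.0, 33.0] 350 304 [12.0, -9.0, 42.0] 
355 256 [15.0, -15.0, -10.0] 355 264 [14.0, -15.0, 0.0] 355 272 [10.0, -15.0, 2.0] 355 280 [7.0, -16.0, 2.0] 355 288 [12.0, -13.0, 25.0] 355 296 [12.0, -12.0, 34.0] 355 304 [12.0, -11.0, 41.0]
```

The depth shows the fingertips at z ≈ 90 with the reported TCP at 81. The real tips are therefore about 34 mm higher than nominal: they closed above the handle, which is untouched. x/y agree. I'll reopen and descend in stages, watching force.

Emit:
step_arm(series=[0,0,0,0,0.4,0,0,0,0,0.4,0,0,0,0,0.4,0,0,0,0,0.4,0,0,0,0,0.4,0,0,0,0,0.4,0,0,-8,0,0.4,0,0,-8,0,0.4,0,0,-6,0,0.4,0,0,0,0,0.4])

```text
clock: 5.3
eef_pos: [532.9, 230.2, 58.3]
eef_rot: [3.141, 0.001, 0.195]
wrist_force: [0.4, 0.1, 0.1]
finger_gap: 56.6
finger_force: 0.0
```

Run:
```python
from h import *
s=manip.read_state(); i=manip.camera_info("wrist"); p,d=manip.camera("wrist"); C=cloud(i,d); T=s["eef_pos"]
print(T,s["finger_gap"],s["wrist_force"])
for u in (250,258,264,376,384,392): print(u,[(v,np.round(C[v,u],0).tolist()) for v in range(264,296,4)])
m=(C[...,2]>78)&(C[...,2]<88)&(np.hypot(C[...,0]-534,C[...,1]-230)<28)&(d>0)&(p[...,2]<90); print(rect(C[m]),C[m].mean(0))
cv2.imwrite("pics/w4.png",p[160:440,160:480])
```

```text
[532.93034397 230.22385716  58.34158341] 56.633825664666126 [0.40746042 0.09820351 0.11473027]
250 [(264, [533.0, 267.0, 49.0]), (268, [531.0, 267.0, 50.0]), (272, [529.0, 267.0, 49.0]), (276, [536.0, 264.0, 71.0]), (280, [536.0, 263.0, 76.0]), (284, [536.0, 263.0, 80.0]), (288, [536.0, 262.0, 84.0]), (292, [535.0, 262.0, 85.0])]
258 [(264, [534.0, 263.0, 50.0]), (268, [532.0, 263.0, 49.0]), (272, [530.0, 262.0, 49.0]), (276, [527.0, 262.0, 48.0]), (280, [535.0, 260.0, 70.0]), (284, [533.0, 260.0, 71.0]), (288, [531.0, 260.0, 71.0]), (292, [529.0, 259.0, 72.0])]
264 [(264, [534.0, 260.0, 47.0]), (268, [533.0, 260.0, 49.0]), (272, [530.0, 259.0, 48.0]), (276, [528.0, 259.0, 49.0]), (280, [526.0, 259.0, 51.0]), (284, [523.0, 258.0, 49.0]), (288, [521.0, 258.0, 49.0]), (292, [519.0, 258.0, 49.0])]
376 [(264, [546.0, 203.0, 49.0]), (268, [544.0, 203.0, 49.0]), (272, [541.0, 202.0, 49.0]), (276, [540.0, 202.0, 50.0]), (280, [537.0, 202.0, 50.0]), (284, [535.0, 201.0, 49.0]), (288, [533.0, 200.0, 49.0]), (292, [530.0, 200.0, 49.0])]
384 [(264, [547.0, 200.0, 49.0]), (268, [545.0, 199.0, 50.0]), (272, [542.0, 199.0, 50.0]), (276, [548.0, 203.0, 70.0]), (280, [548.0, 204.0, 76.0]), (284, [546.0, 204.0, 76.0]), (288, [546.0, 204.0, 80.0]), (292, [546.0, 205.0, 86.0])]
392 [(264, [547.0, 195.0, 49.0]), (268, [545.0, 195.0, 49.0]), (272, [543.0, 194.0, 48.0]), (276, [541.0, 194.0, 48.0]), (280, [549.0, 201.0, 76.0]), (284, [548.0, 201.0, 80.0]), (288, [548.0, 202.0, 84.0]), (292, [548.0, 203.0, 88.0])]
(array([535.1, 226.8]), array([47.4, 22.3]), -1.386) [535.71659105 229.99421822  82.69969801]
```

View pics/w4.png

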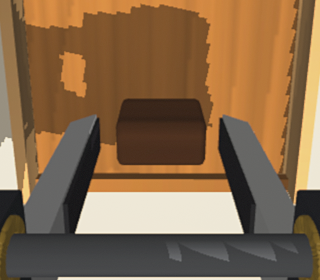

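The view shows both fingertips (crop (97,120) and (222,120)) straddling the handle at z ≈ 70, so the tips are eef + 11. Go 12 lower and grip.

Emit:
step_arm(series=[1.5,0,-6,0,0.4,0,0,-6,0,0.4,0,0,0,0,1,0,0,0,0,1,0,0,0,0,1,0,0,0,0,1,0,0,0,0,1], squeeze=15)

```text
clock: 6.22
eef_pos: [534.7, 230.4, 47.1]
eef_rot: [-3.142, -0.0, 0.195]
wrist_force: [0.2, -0.5, -1.4]
finger_gap: 40.1
finger_force: 15.0
```

Emit:
step_arm(series=[0,0,3,0,1,0,0,3,0,1,0,0,2,0,1,0,0,1,0,1,0,0,0,0,1])

```text
clock: 6.85
eef_pos: [534.7, 230.3, 56.1]
eef_rot: [3.142, -0.0, 0.195]
wrist_force: [-0.7, -0.0, -2.4]
finger_gap: 39.6
finger_force: 15.0
```

Run:
```python
from h import *
s=manip.read_state(); i=manip.camera_info("wrist"); p,d=manip.camera("wrist"); C=cloud(i,d)
print(s["wrist_force"],s["moment"],s["eef_pos"],s["finger_gap"],s["finger_force"])
u=np.array([-np.cos(.195),-np.sin(.195)]); n=np.array([-u[1],u[0]])
L=(C[...,:2]-[591.5,240.5])@u; W=(C[...,:2]-[591.5,240.5])@n
for a in range(-100,115,8):
    m=(d>0)&(abs(L-a)<3)&(abs(W)<50)&(abs(W)>26)&(C[...,2]<75); 
    if m.sum()>10: print(a,m.sum(),np.round(np.percentile(C[m][:,2],[20,50,80]),1))
```

```text
[-0.65633522 -0.03440359 -2.44547137] [-0.06231661  0.0860662  -0.00880917] [534.74101093 230.32100428  56.07342431] 39.649247933204286 14.999796152114868
-68 1516 [51.8 52.4 53. ]
-60 1729 [52.2 52.8 53.4]
-52 1670 [52.5 53.1 53.7]
-44 1640 [52.9 53.5 54.1]
-36 1535 [53.2 53.8 54.4]
-28 1502 [53.6 54.2 54.7]
-20 1412 [54.  54.5 55.1]
-12 1457 [54.4 54.9 55.5]
-4 1379 [54.7 55.3 55.9]
4 1336 [55.1 55.6 56.1]
12 1313 [55.5 56.  56.5]
20 1271 [55.8 56.3 56.8]
28 1221 [56.2 56.7 57.2]
36 1196 [56.5 57.  57.6]
44 1162 [56.9 57.4 57.9]
52 1043 [57.2 57.7 58.3]
60 592 [57.6 58.1 58.6]
68 420 [57.9 58.4 58.9]
76 247 [58.2 58.8 59.3]
84 94 [58.6 59.2 59.6]
92 26 [58.7 59.4 60. ]
100 44 [48.6 49.  49.6]
```

The lid has tilted as wanted: its front is about 10 up (lower edge ≈ 54 against the 50 lip), tail still low. Slide it out along the box's x.

Emit:
step_arm(series=[-4.9,-1,0,0,1,-9.8,-1.9,0,0,1,-9.8,-1.9,0,0,1,-9.8,-2,0,0,1,-9.8,-1.9,0,0,1,-9.8,-1.9,0,0,1,-9.8,-2,0,0,1,-9.8,-1.9,0,0,1,-9.8,-1.9,0,0,1,-4.9,-1,0,0,1,0,0,0,0,1], squeeze=25)

```text
clock: 8.28
eef_pos: [446.4, 213.0, 56.2]
eef_rot: [-3.142, -0.0, 0.195]
wrist_force: [0.0, 0.2, -1.6]
finger_gap: 39.8
finger_force: 25.0
```

Run:
```python
from h import *
s=manip.read_state(); p,d=manip.camera("scene")
print(s["wrist_force"],s["moment"],s["eef_pos"],s["finger_gap"],s["finger_force"])
cv2.imwrite("pics/s5.png",cv2.resize(p[120:320,300:520],(660,600)))
```

```text
[ 0.03432412  0.21186102 -1.6266315 ] [-0.00607067  0.10179724  0.03950165] [446.43360275 212.96561595  56.18571774] 39.79588477690928 24.99959170818329
```

View pics/s5.png

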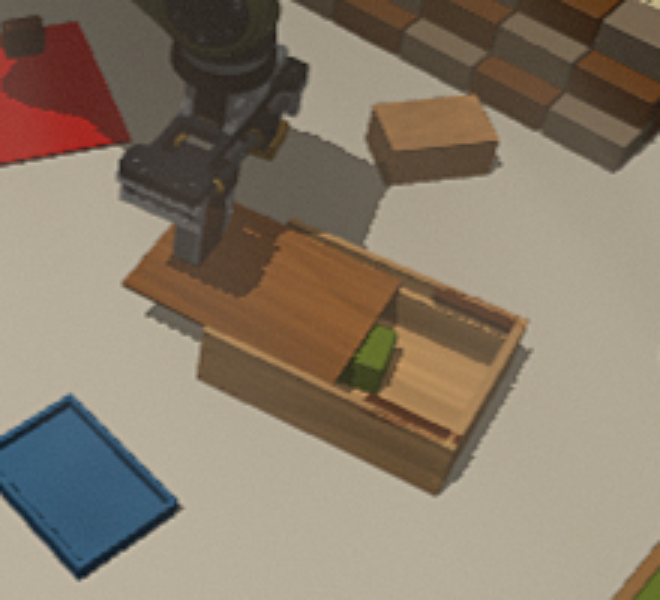

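The scene view shows the lid tail clear of the strips and the green bar in the box at (375,360). Lift, and carry to the mat.

Emit:
step_arm(series=[0,0,12,0,1,0,0,25,0,1,0,0,30,0,1,0,0,20,0,1,2.7,-17,5,-0.01,1,5.7,-37,0,-0.027,1,5.7,-37,0,-0.027,1,5.7,-37,0,-0.027,1,5.7,-37,0,-0.027,1,5.7,-37,0,-0.027,1,5.7,-37,0,-0.027,1,5.7,-37,0,-0.027,1,5.7,-37,0,-0.027,1,5.7,-37,0,-0.027,1,5.7,-37,0,-0.027,1,5.7,-37,0,-0.027,1,3,-20,0,-0.01,1,0,0,0,0,1,0,0,0,0,1])

```text
clock: 10.7
eef_pos: [514.7, -230.3, 147.9]
eef_rot: [-3.141, 0.001, -0.121]
wrist_force: [-0.1, -0.1, -1.6]
finger_gap: 39.6
finger_force: 25.0
```

Run:
```python
from h import *
s=manip.read_state(); T=s["eef_pos"]
print(s["wrist_force"],T,s["eef_rot"],s["finger_gap"],s["finger_force"])
i=manip.camera_info("wrist"); p,d=manip.camera("wrist"); C=cloud(i,d); np.savez("w6.npz",p=p,d=d)
m=(d>0)&(C[...,2]>T[2]-35)&(C[...,2]<T[2]+10)&(np.hypot(C[...,0]-T[0],C[...,1]-T[1])<170)
hsv=cv2.cvtColor(p,cv2.COLOR_BGR2HSV); m&=hsv[...,1]>120
P=C[m]; A=np.c_[P[:,:2]-T[:2],np.ones(len(P))]; c=np.linalg.lstsq(A,P[:,2],rcond=None)[0]; print(m.sum(),"plane",c)
print("lid seen",rect(P),P.min(0),P.max(0)); cv2.imwrite("pics/w6.png",p)
# mat now: scene-top cross check
i=manip.camera_info("scene"); z=np.load("scene0.npz"); h=cv2.cvtColor(z["p"],cv2.COLOR_BGR2HSV)
k=np.zeros((480,640),bool); k[300:460,190:345]=h[300:460,190:345,1]>70
print("mat scene",rect(cast(i,big(k),3)))
k=np.zeros((480,640),bool); k[240:320,280:370]=(h[240:320,280:370,1]>120)&(h[240:320,280:370,0]>90)
print("dish scene",rect(cast(i,big(k),12)))
```

```text
[-0.05491757 -0.13409788 -1.6380008 ] [ 514.73226181 -230.30077438  147.87465465] [-3.14123166e+00  5.00651705e-04 -1.21485465e-01] 39.64748880014273 24.999758005142212
87780 plane [-4.47416538e-02  4.39980308e-03  1.49818425e+02]
lid seen (array([ 560.6, -235.3]), array([163.5, 132.9]), -0.122) [ 472.53601679 -310.90069374  141.62591301] [ 649.09401108 -160.13076588  157.87331058]
mat scene (array([ 576.7, -235.6]), array([229.9, 170.6]), -0.123)
dish scene (array([509.4,  -0.7]), array([135.1,  99.9]), -0.132)
```

View pics/w6.png

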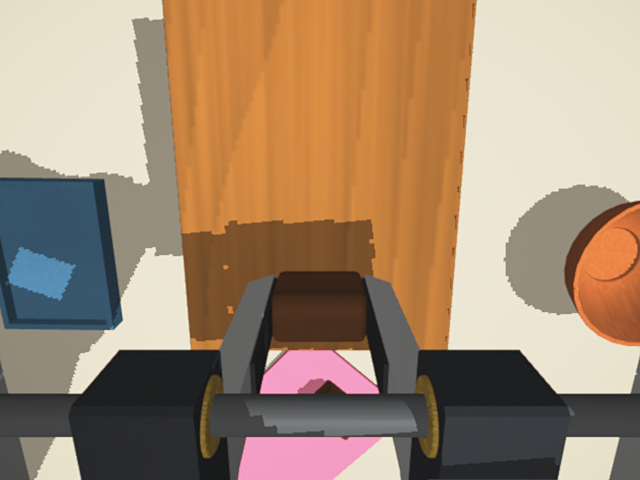

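The lid is held square (yaw −0.122 like the mat), its tail about 7 lower. Lower it with a light grip so it settles flat.

Emit:
step_arm(series=[1,0,-20,0,1,1.5,0,-30,0,1,0,0,-30,0,1,0,0,-25,0,1,0,0,-17,0,1,0,0,-8,0,1,0,0,0,0,1])

```text
clock: 11.62
eef_pos: [517.6, -230.9, 18.2]
eef_rot: [-3.142, 0.0, -0.122]
wrist_force: [0.4, -0.5, -1.5]
finger_gap: 39.6
finger_force: 25.0
```

Emit:
step_arm(series=[0,0,-2.5,0,1,0,0,-2.5,0,1,0,0,-2,0,1,0,0,-2,0,1,0,0,0,0,1], squeeze=10)

```text
clock: 12.25
eef_pos: [517.5, -231.1, 9.0]
eef_rot: [3.142, -0.0, -0.122]
wrist_force: [0.5, 0.5, -0.8]
finger_gap: 39.7
finger_force: 10.0
```

Run:
```python
from h import *
s=manip.read_state(); T=s["eef_pos"]
print(s["wrist_force"],T,s["eef_rot"],s["finger_gap"],s["finger_force"])
i=manip.camera_info("wrist"); p,d=manip.camera("wrist"); C=cloud(i,d)
hsv=cv2.cvtColor(p,cv2.COLOR_BGR2HSV)
u=np.array([-np.cos(.122),np.sin(.122)]); n=np.array([-u[1],u[0]]); L=(C[...,:2]-[575.7,-236.5])@u; W=(C[...,:2]-[575.7,-236.5])@n
for a in range(-110,115,10):
    m=(d>0)&(abs(L-a)<3)&(abs(W)<58)&(abs(W)>35)&(C[...,2]<40)
    if m.sum()>10: print(a,np.round(np.median(C[m][:,2]),1),end="; ")
```

```text
[ 0.50764568  0.53375042 -0.80577746] [ 517.51133918 -231.08745961    9.015581  ] [ 3.14156318e+00 -1.76576417e-04 -1.22210961e-01] 39.749122571868774 9.999962747097015
-70 8.4; -60 8.6; -50 8.8; -40 9.0; -30 9.2; -20 9.4; -10 9.5; 0 9.8; 10 10.0; 20 10.1; 30 10.4; 40 10.5; 50 10.7; 60 10.9; 70 11.1; 80 11.3; 90 11.5;
```

Emit:
step_arm(series=[0,0,-1.5,0,1,0,0,-1.5,0,1,0,0,0,0,1,0,0,0,0,0.4,0,0,0,0,0.4,0,0,0,0,0.4,0,0,10,0,0.4,0,0,30,0,0.4,0,0,40,0,0.4,0,0,50,0,0.3,0,0,40,0,0.3,0,0,0,0,0.3])

```text
clock: 13.8
eef_pos: [518.5, -231.6, 179.9]
eef_rot: [3.139, -0.006, -0.122]
wrist_force: [-0.8, -0.5, -1.2]
finger_gap: 65.8
finger_force: 0.0
```

Run:
```python
from h import *
s=manip.read_state(); T=s["eef_pos"]; print(T,s["finger_gap"])
i=manip.camera_info("wrist"); p,d=manip.camera("wrist"); C=cloud(i,d); cv2.imwrite("pics/w7.png",p)
hsv=cv2.cvtColor(p,cv2.COLOR_BGR2HSV)
m=(d>0)&(C[...,2]>7)&(C[...,2]<14)&(np.hypot(C[...,0]-575,C[...,1]+236)<150); k=big(m); print("lid",rect(cast(i,k,9)))
m=(d>0)&(C[...,2]>38)&(C[...,2]<48)&(np.hypot(C[...,0]-517,C[...,1]+231)<40)
print("handle",rect(C[m]),C[m].mean(0))
# box interior from top camera
i=manip.camera_info("top"); p,d=manip.camera("top"); h=cv2.cvtColor(p,cv2.COLOR_BGR2HSV); cv2.imwrite("pics/top7.png",p)
g=np.zeros((480,640),bool); g[160:250,200:275]=((h[...,0]>30)&(h[...,0]<60)&(h[...,1]>100)&(h[...,2]>90))[160:250,200:275]
print("soap",g.sum(),rect(cast(i,big(g),42)))
```

```text
[ 518.52829719 -231.62376194  179.8955952 ] 65.80775542343653
lid (array([ 576.2, -237.6]), array([184.7, 132.3]), -0.122)
handle (array([ 516.4, -230.1]), array([39.2, 22.5]), 1.441) [ 516.94348798 -230.16441368   41.67124081]
soap 312 (array([577.2, 236.3]), array([70.9, 42.6]), 0.334)
```

Lid lies square and centred: (576,−238), yaw −0.122, against the mat's (576,−236.5), −0.122. On to the bar at about (577,236), yaw 0.33.

Emit:
step_arm(series=[2,15,0,0.02,0.25,4.9,39,0,0.038,0.25,4.9,39,0,0.038,0.25,4.9,39,0,0.038,0.25,4.9,39,0,0.038,0.25,4.9,39,0,0.038,0.25,4.9,39,0,0.038,0.25,4.9,39,0,0.038,0.25,4.9,39,0,0.038,0.25,4.9,39,0,0.038,0.25,4.9,39,0,0.038,0.25,4.9,39,0,0.038,0.25,2.6,24,0,0.018,0.25,0,0,0,0,0.25,0,0,0,0,0.25])

```text
clock: 15.78
eef_pos: [575.8, 236.2, 175.8]
eef_rot: [3.141, 0.001, 0.333]
wrist_force: [-0.7, -0.4, -0.9]
finger_gap: 70.3
finger_force: 0.0
```

Run:
```python
from h import *
s=manip.read_state(); T=s["eef_pos"]; print(T,s["eef_rot"],s["finger_gap"],s["joints"])
i=manip.camera_info("wrist"); p,d=manip.camera("wrist"); C=cloud(i,d); cv2.imwrite("pics/w8.png",p)
h=cv2.cvtColor(p,cv2.COLOR_BGR2HSV); g=(h[...,0]>28)&(h[...,0]<65)&(h[...,1]>90)&(d>0)&(np.hypot(C[...,0]-577,C[...,1]-236)<100)
t=g&(abs(C[...,2]-41)<5); print("soap top",t.sum(),rect(C[t]),C[t].mean(0)); print("all",rect(C[g]),g.sum())
u=np.array([-np.cos(.195),-np.sin(.195)]); n=np.array([-u[1],u[0]]); q=C[t][:,:2]-[591.5,240.5]; print("in box x",(q@u).min(),(q@u).max(),"y",(q@n).min(),(q@n).max())
```

```text
[575.78192958 236.16830934 175.75042578] [3.14142425e+00 6.99479723e-04 3.33015151e-01] 70.3097449892143 [ 3.30474729e-01  4.77262817e-01  1.32205580e+00 -1.74690388e-04
  1.34297309e+00  1.56829536e+00]
soap top 4745 (array([580.8, 238.4]), array([73.8, 44.1]), 0.328) [582.32531138 238.90057     40.87598198]
all (array([580.9, 238.4]), array([73.9, 44.1]), 0.328) 4878
in box x -27.915619679125705 49.65360979690064 y -25.84586323886611 26.23480081313247
```

View pics/w8.png

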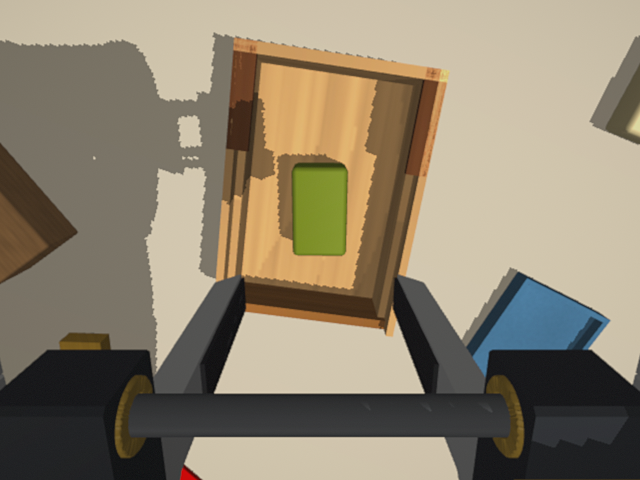

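The wrist view shows the bar at (320,209) in open floor, with room for both fingers. Descend to tips ≈ 13 and grip across 45.

Emit:
step_arm(series=[2.5,1.2,-20,0,0.25,2.5,1,-35,-0.005,0.25,0,0,-40,0,0.25,0,0,-35,0,0.25,0,0,-25,0,0.25,0,0,-12,0,0.25,0,0,-6,0,0.25,0,0,0,0,0.25,0,0,0,0,1,0,0,0,0,1,0,0,0,0,1,0,0,0,0,1,0,0,0,0,1], squeeze=20)

```text
clock: 17.45
eef_pos: [581.1, 239.2, 3.5]
eef_rot: [3.142, -0.001, 0.329]
wrist_force: [-0.8, -1.0, 5.8]
finger_gap: 44.9
finger_force: 20.0
```

Emit:
step_arm(series=[0,0,4,0,1,0,0,12,0,1,0,0,30,0,1,0,0,35,0,1,0,0,24,0,1,-4,-12,5,-0.022,1,-9,-29,0,-0.055,1,-9,-29,0,-0.055,1,-9,-29,0,-0.055,1,-9,-29,0,-0.055,1,-9,-29,0,-0.055,1,-9,-29,0,-0.055,1,-9,-29,0,-0.055,1,-8,-26,0,-0.055,1,0,0,0,0,1,0,0,0,0,1])

```text
clock: 19.45
eef_pos: [505.6, -1.7, 112.7]
eef_rot: [-3.142, 0.001, -0.133]
wrist_force: [0.3, 0.2, -1.1]
finger_gap: 44.7
finger_force: 20.0
```

Run:
```python
from h import *
s=manip.read_state(); T=s["eef_pos"]; print(T,s["eef_rot"],s["finger_gap"],s["finger_force"],s["wrist_force"])
i=manip.camera_info("wrist"); p,d=manip.camera("wrist"); C=cloud(i,d); cv2.imwrite("pics/w9.png",p)
h=cv2.cvtColor(p,cv2.COLOR_BGR2HSV)
b=(h[...,0]>90)&(h[...,0]<125)&(h[...,1]>90)&(d>0)&(C[...,2]>-10)&(C[...,2]<30)
rim=b&(C[...,2]>14.5); print("rim",rim.sum(),rect(C[rim]),"all",rect(C[b]),np.percentile(C[b][:,2],[5,50,95]))
g=(h[...,0]>28)&(h[...,0]<65)&(h[...,1]>90)&(d>0)&(np.hypot(C[...,0]-T[0],C[...,1]-T[1])<70)
P=C[g]; print("soap",rect(P),np.percentile(P[:,2],[2,50,98]))
t=g&(C[...,2]>np.percentile(P[:,2],50)-6); P=C[t]; print("plane",np.linalg.lstsq(np.c_[P[:,:2]-T[:2],np.ones(len(P))],P[:,2],rcond=None)[0],rect(P))
```

```text
[505.62130374  -1.74602703 112.68523205] [-3.14152071e+00  5.96368642e-04 -1.33220988e-01] 44.725965091388076 19.999904930591583 [ 0.34582552  0.2001195  -1.13428647]
rim 2911 (array([522.2,  -2.9]), array([102.7,  94.6]), -0.131) all (array([521.8,  -2.9]), array([103.8,  94.5]), -0.13) [ 5.99562921  7.36021615 17.64313763]
soap (array([506. ,  -1.3]), array([73. , 45.5]), -0.151) [128.10765057 150.18178573 151.56201569]
plane [ 1.24927376e-02 -2.98421386e-04  1.50505605e+02] (array([506. ,  -1.1]), array([73., 45.]), -0.15)
```

View pics/w9.png

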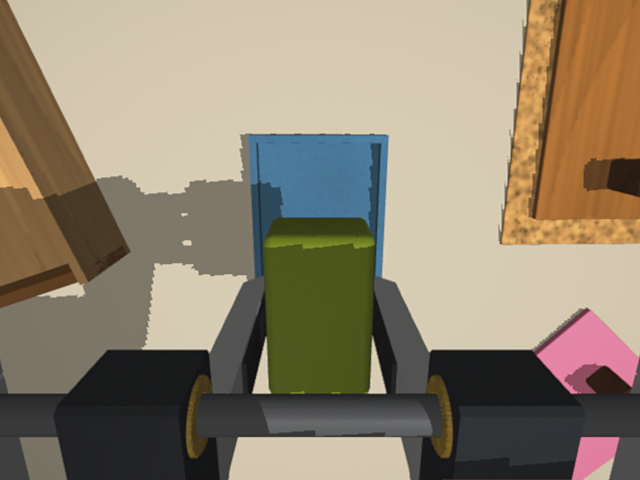

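The view shows the bar (320,300) in the jaws over the dish (318,200). The dish's far edge puts its centre near (508.5,−1). Lower, with a narrow release to stay inside the rim.

Emit:
step_arm(series=[2.5,0.4,-15,0,1,0,0,-25,0,1,0,0,-25,0,1,0,0,-20,0,1,0,0,-12,0,1,0,0,-4,0,1,0,0,-2,0,1,0,0,-1.5,0,1,0,0,0,0,1])

```text
clock: 20.62
eef_pos: [508.6, -1.5, 8.8]
eef_rot: [-3.142, -0.001, -0.133]
wrist_force: [0.5, 0.2, -1.4]
finger_gap: 44.7
finger_force: 20.0
```

Emit:
step_arm(series=[0,0,-1.5,0,1,0,0,-1,0,1,0,0,-0.5,0,1,0,0,0,0,1], squeeze=12)

```text
clock: 21.12
eef_pos: [508.4, -1.4, 5.5]
eef_rot: [-3.142, 0.0, -0.133]
wrist_force: [0.2, 0.6, -1.7]
finger_gap: 44.7
finger_force: 12.0
```

Emit:
step_arm(series=[0,0,-0.7,0,1,0,0,-0.7,0,1,0,0,0,0,1])

```text
clock: 21.5
eef_pos: [508.7, -1.5, 5.2]
eef_rot: [3.142, -0.001, -0.133]
wrist_force: [-6.0, 0.1, 13.1]
finger_gap: 44.8
finger_force: 12.0
```

Contact (13 N up): the bar is on the dish floor. Release gently and withdraw.

Emit:
step_arm(series=[0,0,0.7,0,1,0,0,0,0,0.46,0,0,0,0,0.46,0,0,0,0,0.46,0,0,8,0,0.46,0,0,20,0,0.46,0,0,40,0,0.46,0,0,50,0,0.4,0,0,50,0,0.4,-40,0,0,0,0.4,-40,0,0,0,0.4,0,0,0,0,0.4])

```text
clock: 23.0
eef_pos: [427.1, -1.4, 173.7]
eef_rot: [-3.142, -0.001, -0.133]
wrist_force: [0.5, -0.0, 0.5]
finger_gap: 56.4
finger_force: 0.0
```

Run:
```python
from h import *
s=manip.read_state(); T=s["eef_pos"]; print(T,s["finger_gap"],s["wrist_force"])
i=manip.camera_info("wrist"); p,d=manip.camera("wrist"); C=cloud(i,d); h=cv2.cvtColor(p,cv2.COLOR_BGR2HSV)
b=(h[...,0]>90)&(h[...,0]<125)&(h[...,1]>90)&(d>0)&(C[...,2]>-10)&(C[...,2]<30)
print("dish",rect(C[b]))
g=(h[...,0]>28)&(h[...,0]<65)&(h[...,1]>90)&(d>0)&(np.hypot(C[...,0]-508,C[...,1])<80)&(C[...,2]>38)
P=C[g]; print("soap",rect(P),np.linalg.lstsq(np.c_[P[:,:2]-[508,0],np.ones(len(P))],P[:,2],rcond=None)[0])
p2,_=manip.camera("scene"); cv2.imwrite("pics/end.png",np.hstack([cv2.resize(p,(400,300)),cv2.resize(p2,(400,300))]))
```

```text
[427.10163546  -1.39108189 173.71059118] 56.36258231795844 [ 0.49705086 -0.03494808  0.54443987]
dish (array([508.6,  -1. ]), array([129.5,  94.3]), -0.136)
soap (array([506.5,  -0.8]), array([73.9, 44.2]), -0.133) [1.88633212e-03 4.15970686e-03 4.27768607e+01]
```

View pics/end.png

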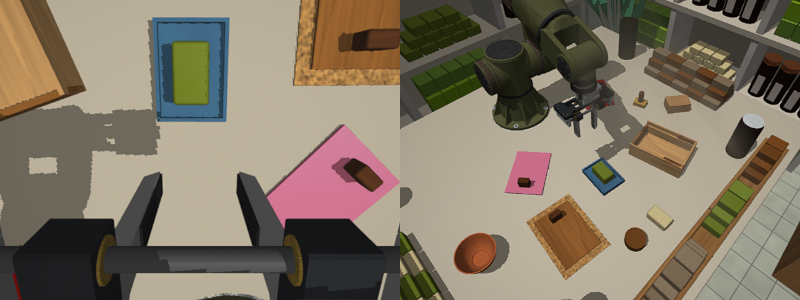

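The final view shows the bar flat in the dish (left, (190,72)), the lid handle up along the mat (right, (568,237)) and everything else in place.

```bash
python3 -c "
from cell import manip
print(manip.sign_off())"
```

```text
the job is handed in; nothing more can be done
None
```

Job handed in at 23 s: the lid lies handle up and square on the mat (yaw matches within 0.001 rad, centre within about 1 mm), the green bar lies flat inside the blue dish, and nothing was dropped or knocked.

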